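Pop a deposit token and trap it on the chute

TASK

At the fig stall, press down the key of the token dispenser with one fingertip so that the deposit token pops out of its pocket and, with the key still pressed, trap the token on the chute with the other finger before it slides off the end. Do not lift the token, and leave the other things on the table where they are. Finish while holding: one finger still holds the key down and the other still touches the token and keeps it at rest on the chute.

Things in the scene. Friction and masses are not known exactly. Their poses are not given: they have to be found in the camera images.
- dispenser: Grey token dispenser with a steel chute, fixed, 205 mm long (x), 110 mm wide. Origin: on the table under the centre of the token's pocket; z up, x horizontal down the chute, y left of that. Behind (x -60 mm) a clear tube of stock tokens, 48 mm wide, top 136 mm above the table. Pocket: 44 by 46 mm well. The key is at x 69.5, y -62 mm in a housing 42 by 46 mm with its rim at height 36 mm.
- key_top (a point): Centre of the flat top (28 mm in x, 32 mm in y) of the steel push key; moves with it: 52 mm above the table when free, 42 mm fully down. With one fingertip on the fully pressed key, a fingertip level with it over the chute (62 mm to its +y side) stands about 8 mm above the chute floor, 4 mm at its uphill edge: low enough to stop the 14 mm thick token.
- key (a joint): Travel of the push key in m: 0 free, 0.010 fully down. Springs back; takes 1.5 N at first, about 5 N fully down. It drives the lifter under the token at twice its travel: the token clears the pocket when the key is at about 0.008 and at once slides down the chute, off its end in about half a second.
- token: Deposit token: plain aluminium disc 40 mm across, 14 mm thick, about 50 g, slippery. Origin at its centre; axes start parallel to the dispenser's. It starts lying in the pocket, tilted 22 degrees like the chute, its top 2 mm below the chute floor's level. Lying on the chute its centre is 7 mm above the floor.
- chute_mid (a point): Point on the chute floor at mid-width, straight beside the key (x 69.5 mm from the pocket centre), 34 mm above the table. The chute, a smooth channel 46 mm wide, slopes down at 22 degrees along the dispenser's x from x 20 mm (floor 54 mm above the table) to its open end at x 109 mm (18 mm). Side walls: 5 mm thick, 6 mm above the floor.
- tub_a: Bystander: clear square tub of dried figs, 105 by 105 by 48 mm (rim 112 mm), near the chute's +y side. Origin at the centre of its underside.
- tub_b: Bystander: same kind of tub, further left on the table. Origin at the centre of its underside.
- dish: Bystander: round grey coin dish, 90 mm across, 22 mm high, beside the dispenser on the robot's side. Origin at the centre of its underside.
- calculator: Bystander: black calculator 145 by 98 by 22 mm, lying beyond the key. Origin at the centre of its underside.
- spare_token: Bystander: a loose token like the other (40 mm across, 14 mm thick), lying flat on the table past the end of the chute. Origin at the centre of its underside. Not the one to use.
- marker: Bystander: marker pen 120 mm long, 15 mm thick, lying on the table past the tub. Origin on its underside at mid-length.
Not all that is in view belongs to the job. Leave any turquoise look-alike of the token alone. There is more than one size of the dispenser; the job needs the larger.

How it is judged:
On the way, in this order (a step that is already met when the one before it is completed fails the run):
1. the key is pressed (past 7 mm of its 10 mm) while the token is still in its pocket (value of joint key above 0.007 m and x of token in the frame of dispenser below 0.02 m).
2. the token is out on the chute and a finger has stopped it, with the key still pressed (x of token in the frame of dispenser between 0.03 and 0.103 m and y of token in the frame of dispenser between -0.015 and 0.015 m and z of token in the frame of dispenser between 0.018 and 0.066 m and contact force between the fingers and token above 0.01 N and value of joint key above 0.005 m and linear speed of token below 0.02 m/s), for 0.2 s.
At the end, for the whole second after the job is handed in: The token lies at rest (under 10 mm/s) on the chute, its centre 30 to 103 mm down the dispenser's x axis from the pocket centre, within 15 mm of the chute's centre line and 18 to 66 mm above the table, and a finger still touches it (over 0.01 N). The key is still held down (more than 5 mm) (x of token in the frame of dispenser between 0.03 and 0.103 m and y of token in the frame of dispenser between -0.015 and 0.015 m and z of token in the frame of dispenser between 0.018 and 0.066 m and contact force between the fingers and token above 0.01 N and value of joint key above 0.005 m and linear speed of token below 0.01 m/s); the arm keeps its last pose, push and grip.
It fails at once if the token slid off the chute (x of token in the frame of dispenser above 0.11 m or z of token in the frame of dispenser below 0.015 m).
It fails at once if the token was lifted off the dispenser (z of token in the frame of dispenser above 0.09 m).
It fails at once if a bystander was moved by more than 20 mm (distance of any of tub_a, tub_b, dish, calculator, spare_token, marker from where it was at the start of the episode above 0.02 m).
It also fails if it takes over 32 s, if anything falls off the work surface, if the arm or the gripper's body presses on something with over 40 N, if the wrist force passes 120 N, or if a joint passes its speed limit or range.

ROBOT

A 6-joint arm with a two-finger parallel gripper is mounted at the origin on the work surface. World frame = base frame: x ahead of the robot, y to its left, z up, the work surface at z = 0. Lengths are in m, angles in rad, forces in N, time in s.
With the tool pointing down it reaches from about 0.35 to 0.975 m from the base axis. Payload 4.9 kg.
Tool frame: the origin (TCP) lies where the fingers leave the gripper's body, on its centre line; the fingertips stand 73 mm ahead of it and the grasp point (between the pads) lies r.pinch_z ahead of it (r.pinch_z is the distance from the TCP to the grasp point, in m); x points along the fingers, z is the direction in which the jaws open and shut, and the axes are right-handed (so a half turn about x gives the same grasp; the last joint's range is limited). The gripper opens to 85 mm and grips with 20 to 120 N. Pads are 22 mm wide; open, the fingers measure 114 mm over their backs; the gripper's body (76 mm by 85 mm) begins 54 mm behind the grasp point. The pads swing forward as they close: fully open they stand 13 mm farther back than shut.
Start: joints at [0.992, 0.053, 1.613, -0, 1.476, -0.119], TCP at [0.277, 0.56, 0.304] pointing down, gripper open.
Joint ranges: [-3.01, 3.01], [-1.01, 2.22], [0.06, 2.58], [-1.02, 4.17], [0.09, 2.62], [-3.14, 3.14]. Speed limits (rad/s): [2.57, 2.57, 3.14, 3.14, 3.14, 3.14].

INTERFACE

Orientations are given as a unit quaternion [x, y, z, w].
In Python, from workcell import state, grab_frame, get_calibration, r gives the robot as it stands. The module is installed in compiled form; this text tells all that it offers.
- The arm moves only by the tool apply_moves, never from a script. Its argument "steps" is a list of rows, each a list of 5 numbers: the closure, from 0 (fully open) to 1 (shut), then the shift along the tool's x, y, z in m, then the turn about the tool's x in rad. A call has 1 to 10 rows; each row shifts and turns the commanded pose from where the row before left it, along the tool's axes as they then stand; what a row does not reach is not made up. A row lasts 1/12 s, in which the tool goes at most 41.7 mm and 7.16 degrees, less where a joint would pass 70% of its speed; a pose out of reach is approached as far as the arm can. A call is refused whole if a number of a shift passes 0.0417 or a number of a turn 0.125, either way. A call with a gripper value outside its range is refused whole. The fingers move at their own pace and stop on an object; "grip_force" is the grip in N (left out, the last holds). Time passes only in rows, so rows that do not move let the fingers close. It gives the time, the measured TCP pose, the force and the opening at its end, in the units of the state.
- state(): the state, without advancing time (a new reading comes with each control period).
- grab_frame(name): name is "scene" or "top" or "wrist"; returns the picture (400x640x3 uint8, red, green, blue); there is no depth.
- get_calibration(name): a dict with "intrinsics" (3x3 intrinsics, pixels), "dist_coeffs" ([k1, k2, p1, p2, k3] as OpenCV has them; the pictures are not rectified), "position" and "attitude" of the camera in the world; the wrist camera has in their place "T_tool_cam" (4x4, takes a point from camera to tool coordinates, whose origin is the TCP and whose axes are the tool frame's). Camera axes: x right, y up, looking along -z (the intrinsics and any distortion apply to the point x, -y, -z); pixel columns grow to the right and rows downward; lengths in m; the calibration is good to about 2 mm. A picture is of the moment at which its call begins: read the wrist's pose just before it. get_calibration takes no time and is no camera call.
- r.hand_in(): hands the job in, once; it reports no verdict.
The state is a dict: "clock": time; "q": joint angles; "qvel": joint speeds; "joint_efforts": joint torques, N m; "eef_pos": TCP position; "tool_rot": TCP orientation; "ft_force": force on the tool from outside, world axes, zero at the start; "moment": the same for the moment, N m; "width": opening from 0.0 (shut) to 1.0 (fully open).
Only numpy, scipy, OpenCV 4.12 (cv2) and the standard library are available. Lean on these libraries where they do the work, as an engineer would, in place of code of your own. Each camera call takes 0.05 s, during which the arm holds its last target.

## Working session

There is one attempt and no reset: what is moved stays moved. The work goes in short steps, Python scripts to look and compute and a tool call to move; the robot and the scene stay as the last step left them, time stands still between calls to the robot, and variables do not carry over. Pictures are saved under pics/ and viewed, and the job is handed in when it is done.

Besides the shell and the picture viewer there is one more tool, called after ">>>" as name(argument=value, ...) on one line, values as JSON. apply_moves: Moves the arm, as the interface text tells. Its arguments: {"type":"object","properties":{"steps":{"type":"array"},"grip_force":{"type":"number"}},"required":["steps"]}

```bash
mkdir -p pics; python3 - <<'E'
from workcell import state, grab_frame, get_calibration, r
import cv2, numpy as np
s=state(); print(s, r.pinch_z)
for n in ["scene","top","wrist"]:
    c=get_calibration(n); print(n,c)
    cv2.imwrite(f"pics/{n}0.png",grab_frame(n)[:,:,::-1])
E
```

```text
{'clock': 0.0, 'q': array([ 9.92029751e-01,  5.33459055e-02,  1.61433043e+00, -8.89693347e-06,
        1.47601236e+00, -1.19009875e-01]), 'qvel': array([ 0.00105468,  0.00151675,  0.00013496, -0.00325279,  0.0007643 ,
       -0.00185697]), 'joint_efforts': array([-7.76492088e-04, -3.93690205e+01, -3.70172954e+01, -2.58996879e-04,
        6.95940820e-03, -2.02031850e-05]), 'eef_pos': array([0.27706752, 0.5596828 , 0.3026479 ]), 'tool_rot': array([-0.37323372,  0.60144636,  0.37260143,  0.60010586]), 'ft_force': array([0.22343369, 0.60260738, 0.51020811]), 'moment': array([-0.03934301, -0.03404353,  0.02709404]), 'width': 0.9997287446506102} 0.0539
scene {'intrinsics': array([[371.31795791,   0.        , 321.47414555],
       [  0.        , 371.31795791, 198.94652995],
       [  0.        ,   0.        ,   1.        ]]), 'dist_coeffs': array([0.02488007, 0.        , 0.        , 0.        , 0.        ]), 'position': array([1.01788476, 0.3369307 , 0.54080562]), 'attitude': array([0.22329955, 0.35627225, 0.76533428, 0.4873098 ])}
top {'intrinsics': array([[417.18684816,   0.        , 313.
[... 249 characters left out ...]
283]), 'attitude': array([-0.02245252,  0.028269  ,  0.71188158, -0.70137106])}
wrist {'intrinsics': array([[316.53348976,   0.        , 321.38575175],
       [  0.        , 316.53348976, 198.69385663],
       [  0.        ,   0.        ,   1.        ]]), 'dist_coeffs': array([-0.06395065,  0.        ,  0.        ,  0.        ,  0.        ]), 'T_tool_cam': array([[-3.33221600e-06,  3.06207432e-01, -9.51964815e-01,
        -6.92480139e-02],
       [ 2.07531461e-03,  9.51962767e-01,  3.06206766e-01,
         7.83584910e-02],
       [ 9.99997847e-01, -1.97460614e-03, -6.38648902e-04,
         3.42064817e-04],
       [ 0.00000000e+00,  0.00000000e+00,  0.00000000e+00,
         1.00000000e+00]])}
```

View pics/top0.png

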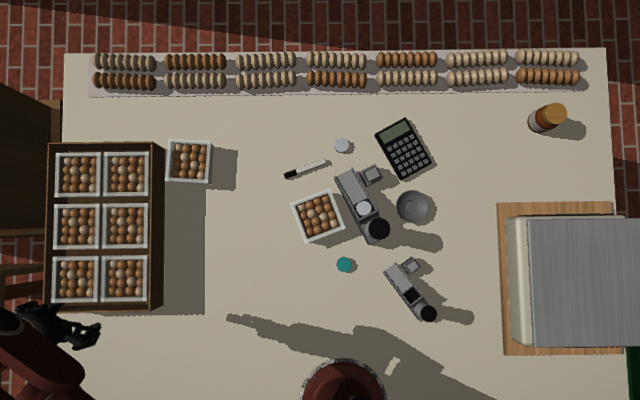

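View pics/scene0.png

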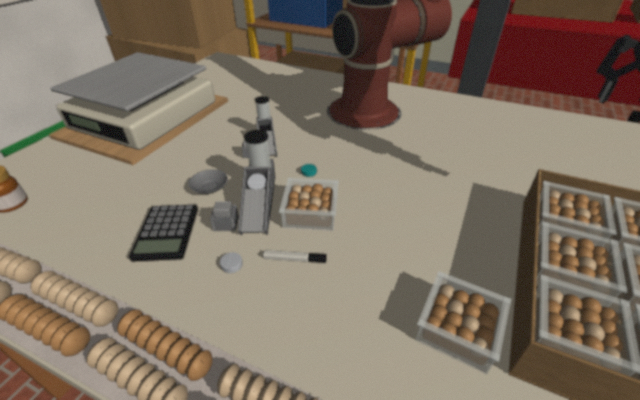

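View pics/wrist0.png

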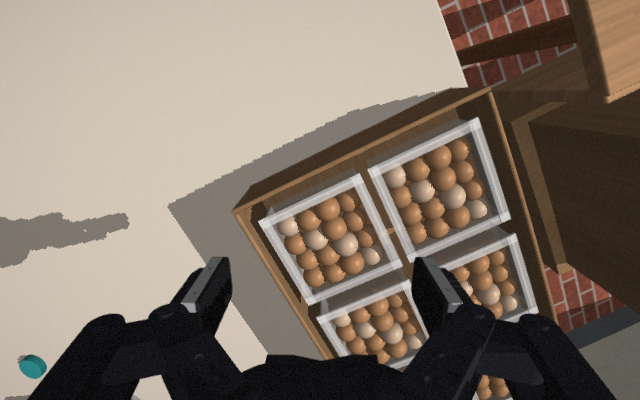

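The top view shows two dispensers. The larger is at about (363,205), with a silver token in its pocket at (364,208), its key at (372,174) and the tube at (376,229). The smaller is at (410,290). The spare token lies at (342,146) and the turquoise look-alike at (345,265). The larger one, with the tub, dish and calculator around it, fits the description. I'll confirm it in an enlarged crop.

```bash
cat > h.py <<'E'
import numpy as np, cv2
from workcell import state, grab_frame, get_calibration, r
from scipy.spatial.transform import Rotation as R
def cam(n,s=None):
    c=get_calibration(n)
    if n=='wrist':
        T=np.eye(4);T[:3,:3]=R.from_quat(s['tool_rot']).as_matrix();T[:3,3]=s['eef_pos'];T=T@c['T_tool_cam']
    else:
        T=np.eye(4);T[:3,:3]=R.from_quat(c['attitude']).as_matrix();T[:3,3]=c['position']
    return c['intrinsics'],c['dist_coeffs'],T
def rays(C,px):
    K,d,T=C
    u=cv2.undistortPoints(np.array(px,float).reshape(-1,1,2),K,d).reshape(-1,2)
    v=np.c_[u[:,0],-u[:,1],-np.ones(len(u))]@T[:3,:3].T
    return T[:3,3],v
def onz(C,px,z):
    o,v=rays(C,px); return o+v*((np.asarray(z)-o[2])/v[:,2])[:,None]
def proj(C,P):
    K,d,T=C
    p=(np.atleast_2d(P)-T[:3,3])@T[:3,:3]; p=p*[1,-1,-1]
    return cv2.projectPoints(p,np.zeros(3),np.zeros(3),K,d)[0].reshape(-1,2)
E
python3 - <<'E'
import cv2
a=cv2.imread('pics/top0.png')[130:270,280:450]
b=cv2.imread('pics/scene0.png')[115:280,120:345]
cv2.imwrite('pics/c1.png',cv2.resize(a,None,fx=4.2,fy=4.2,interpolation=cv2.INTER_CUBIC))
cv2.imwrite('pics/c2.png',cv2.resize(b,None,fx=3.5,fy=3.5,interpolation=cv2.INTER_CUBIC))
E
```

```text
(no output)
```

View pics/c1.png

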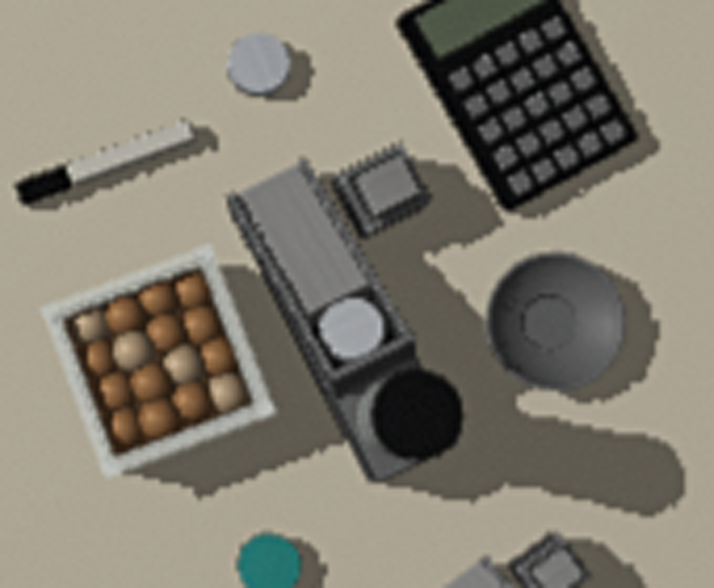

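View pics/c2.png

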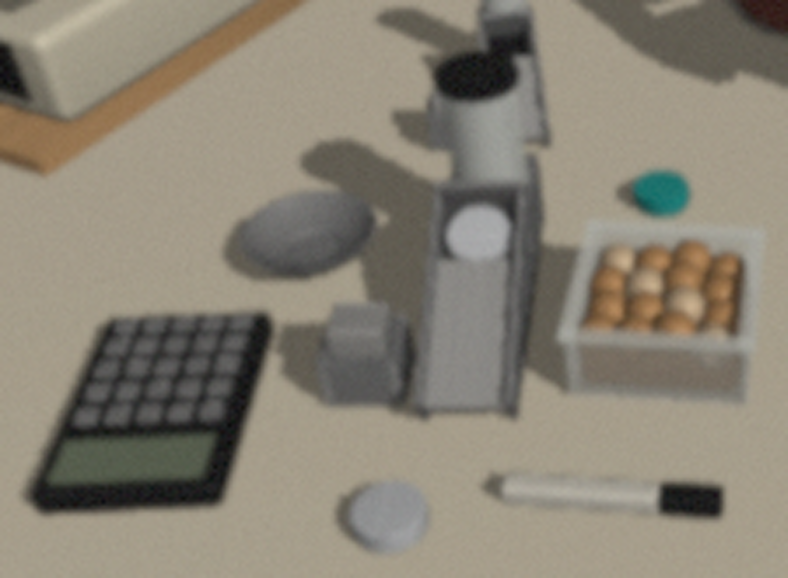

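Both crops agree. The larger dispenser has its token in the pocket (top crop 351,328), its key at (388,184) and the tube top at (417,415). Next I'll fit its pose from both views.

```bash
cat > fit.py <<'E'
from h import *
from scipy.optimize import least_squares
# local points: token top centre, key top centre, tube top centre, chute wall ends
th=np.radians(22)
n=np.array([np.sin(th),0,np.cos(th)])
tt=np.array([0,0,0.062])-n*0.002
L=np.array([[0,0,0.0598],[.0695,-.062,.052],[-.060,0,.136]])
top=np.array([[351,328],[388,184],[417,415]])/4.2+[280,130]
sc=np.array([[479,234],[360,325],[476,76]])/3.5+[120,115]
Ct,Cs=cam('top'),cam('scene')
Z=L[:,2]
print('top',onz(Ct,top,Z)); print('scene',onz(Cs,sc,Z))
def W(p): 
    c,s=np.cos(p[2]),np.sin(p[2]); return np.c_[p[0]+c*L[:,0]-s*L[:,1],p[1]+s*L[:,0]+c*L[:,1],Z]
# key in scene picture: skip if poor
def f(p,a=1,b=1): return np.r_[a*(proj(Ct,W(p))-top).ravel(),b*(proj(Cs,W(p))-sc).ravel()]
for a,b in((1,1),(1,0),(0,1)):
    s=least_squares(f,[.44,-.02,.4],args=(a,b)); print(a,b,s.x,np.degrees(s.x[2]),s.fun.round(2)); print(W(s.x)[1])
E
python3 fit.py
```

```text
top [[ 0.50545967 -0.05796368  0.0598    ]
 [ 0.59467791 -0.08392461  0.052     ]
 [ 0.45089211 -0.08418789  0.136     ]]
scene [[ 0.51192102 -0.05514942  0.0598    ]
 [ 0.60354735 -0.07662352  0.052     ]
 [ 0.46096261 -0.07933798  0.136     ]]
1 1 [ 0.5080123  -0.05689093  0.46166122] 26.45123972709083 [-0.44 -0.99 -0.99 -1.2  -0.28 -1.44  0.31 -1.23 -0.24 -2.39  0.01 -1.92]
[ 0.59785364 -0.08144258  0.052     ]
1 0 [ 0.50519787 -0.05810505  0.44759664] 25.645398558495383 [ 0.06  0.1  -0.   -0.   -0.05 -0.09  0.   -0.   -0.   -0.    0.   -0.  ]
[ 0.59468503 -0.08391781  0.052     ]
0 1 [ 0.51316504 -0.05346333  0.47167313] 27.024879822669362 [-0.   -0.   -0.   -0.   -0.   -0.    0.36  0.53 -0.11 -0.16 -0.24 -0.42]
[ 0.60324768 -0.07711428  0.052     ]
```

```bash
cat > plan.py <<'E'
from h import *
s=state(); M=R.from_quat(s['tool_rot']).as_matrix(); print(M.round(3))
p=s['eef_pos']; yaw=np.radians(26)
yz=np.arctan2(M[1,2],M[0,2]); print('toolz yaw',np.degrees(yz), 'tool y yaw',np.degrees(np.arctan2(M[1,1],M[0,1])))
for t in (yaw+np.pi/2,yaw-np.pi/2):
    d=(t-yz+np.pi)%(2*np.pi)-np.pi
    print('yaw tgt',np.degrees(t),'turn about world z',np.degrees(d),'-> tool x turn',-d,'q6',s['q'][5])
t=np.array([0.52,-0.10,0.33]); print('shift tool',M.T@(t-p))
E
python3 plan.py
```

```text
[[-0.001 -0.896  0.444]
 [-0.001  0.444  0.896]
 [-1.     0.    -0.002]]
toolz yaw 63.65965964027031 tool y yaw 153.65964182208063
yaw tgt 116.00000000000001 turn about world z 52.340340359729716 -> tool x turn -0.9135112708917568 q6 -0.11905186642224475
yaw tgt -64.0 turn about world z -127.6596596402703 -> tool x turn 2.228081382698037 q6 -0.11905186642224475
shift tool [-0.02639146 -0.51038655 -0.48356454]
```

>>> apply_moves(steps=[[0, -0.0015, -0.027, -0.0225, 0], [0, -0.0015, -0.027, -0.0225, 0], [0, -0.0015, -0.027, -0.0225, 0], [0, -0.0015, -0.027, -0.0225, 0], [0, -0.0015, -0.027, -0.0225, 0], [0, -0.0015, -0.027, -0.0225, 0], [0, -0.0015, -0.027, -0.0225, 0], [0, -0.0015, -0.027, -0.0225, 0], [0, -0.0015, -0.027, -0.0225, 0], [0, -0.0015, -0.027, -0.0225, 0]])

```text
clock: 0.98
eef_pos: [0.4196, 0.237, 0.3187]
tool_rot: [-0.373, 0.601, 0.373, 0.601]
ft_force: [0.9, 0.2, 0.9]
width: 1.001
```

>>> apply_moves(steps=[[0, -0.0015, -0.027, -0.0225, 0], [0, -0.0015, -0.027, -0.0225, 0], [0, -0.0015, -0.027, -0.0225, 0], [0, -0.0015, -0.027, -0.0225, 0], [0, -0.0015, -0.027, -0.0225, 0], [0, -0.0015, -0.027, -0.0225, 0], [0, -0.0015, -0.027, -0.0225, 0], [0, -0.0015, -0.027, -0.0225, 0], [0, -0.0015, -0.027, -0.0225, 0], [0, -0.0015, -0.027, -0.0225, 0]])

```text
clock: 1.82
eef_pos: [0.5618, -0.0846, 0.3336]
tool_rot: [-0.373, 0.601, 0.373, 0.601]
ft_force: [0.5, 0.5, -0.0]
width: 1.002
```

>>> apply_moves(steps=[[0, 0, 0, 0, 0.11], [0, 0, 0, 0, 0.11], [0, 0, 0, 0, 0.11], [0, 0, 0, 0, 0.11], [0, 0, 0, 0, 0.11], [0, 0, 0, 0, 0.11], [0, 0, 0, 0, 0.11], [0, 0, 0, 0, 0.11], [0, 0, 0, 0, 0.11], [0, 0, 0, 0, 0.11]])

```text
clock: 2.65
eef_pos: [0.5614, -0.0828, 0.3334]
tool_rot: [-0.002, 0.707, 0.002, 0.707]
ft_force: [-0.2, -0.5, 0.5]
width: 0.999
```

>>> apply_moves(steps=[[0.44, 0, 0, 0, 0.11], [0.44, 0, 0, 0, 0.11], [0.44, 0, 0, 0, 0.11], [0.44, 0, 0, 0, 0.11], [0.44, 0, 0, 0, 0.11], [0.44, 0, 0, 0, 0.11], [0.44, 0, 0, 0, 0.11], [0.44, 0, 0, 0, 0.11], [0.44, 0, 0, 0, 0.11], [0.44, 0, 0, 0, 0.11]])

```text
clock: 3.48
eef_pos: [0.5614, -0.0828, 0.3334]
tool_rot: [0.368, 0.604, -0.368, 0.604]
ft_force: [0.1, 0.4, -0.6]
width: 0.561
```

```bash
python3 - <<'E'
from h import *
s=state(); print(s['clock'],s['eef_pos'],s['q'],s['width'],s['ft_force'])
im=grab_frame('wrist'); np.save('w1.npy',im); import pickle; pickle.dump(s,open('s1.pkl','wb'))
cv2.imwrite('pics/w1.png',im[:,:,::-1])
E
python3 plan.py
```

```text
3.4833 [ 0.5613817  -0.08279284  0.33341222] [-2.77552260e-01 -9.96952006e-02  1.71372520e+00 -2.09948709e-05
  1.52839284e+00  8.16935347e-01] 0.5611037653187172 [ 0.14336576  0.43074967 -0.62877631]
[[-0.001  0.89   0.456]
 [ 0.     0.456 -0.89 ]
 [-1.    -0.001 -0.001]]
toolz yaw -62.893336300607764 tool y yaw 27.106681830371684
yaw tgt 116.00000000000001 turn about world z 178.89333630060779 -> tool x turn -3.1222777283230982 q6 0.8201523426738898
yaw tgt -64.0 turn about world z -1.1066636993922376 -> tool x turn 0.019314925266695315 q6 0.8201523426738898
shift tool [ 0.00346586 -0.04469285 -0.00353514]
```

View pics/w1.png

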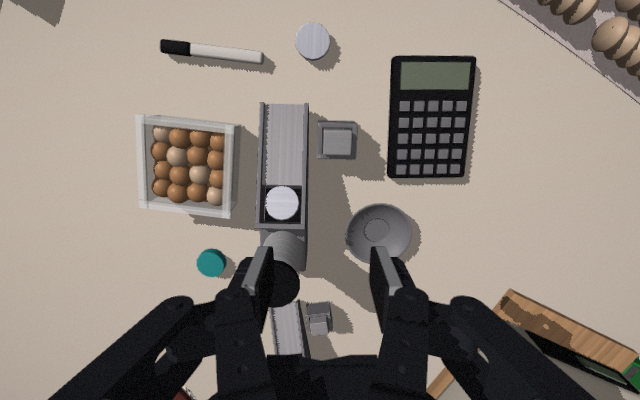

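The wrist view shows the token at about (282,203), the key top at (338,141), the chute running up to row 103, and the tub, dish, calculator and spare token clear of it. I'll enlarge it for precise points.

```bash
python3 - <<'E'
import cv2
a=cv2.imread('pics/w1.png')[90:240,245:370]
cv2.imwrite('pics/w1c.png',cv2.resize(a,None,fx=4,fy=4,interpolation=cv2.INTER_CUBIC))
E
```

```text
(no output)
```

View pics/w1c.png

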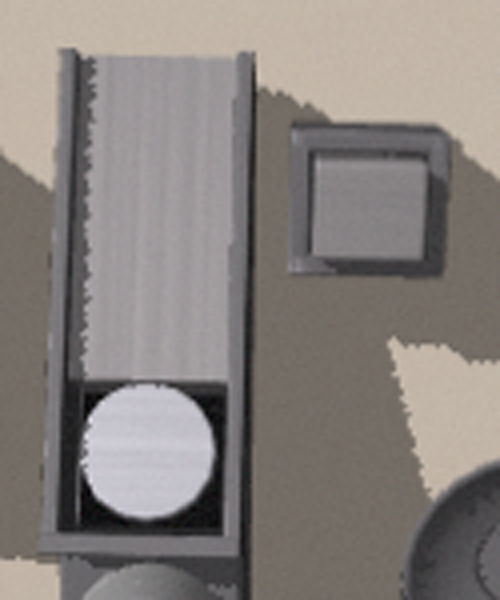

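```bash
cat > fit2.py <<'E'
from h import *; import pickle
from scipy.optimize import least_squares
s=pickle.load(open('s1.pkl','rb')); C=cam('wrist',s)
L=np.array([[0,0,.0598],[.0695,-.062,.052],[.0835,-.046,.052],[.0835,-.078,.052],[.0555,-.046,.052],[.0555,-.078,.052],[.109,.028,.024],[.109,-.028,.024]])
px=np.array([[149,452],[368,208],[314,158],[422,158],[312,258],[421,260],[60,48],[255,52]])/4+[245,90]
Lz=L[:,2]
W=lambda p:np.c_[p[0]+np.cos(p[2])*L[:,0]-np.sin(p[2])*L[:,1],p[1]+np.sin(p[2])*L[:,0]+np.cos(p[2])*L[:,1],Lz]
q=least_squares(lambda p:(proj(C,W(p))-px).ravel(),[.51,-.057,.46])
print(q.x,np.degrees(q.x[2]));print(q.fun.reshape(-1,2).round(2))
print('key',W(q.x)[1])
t=q.x
c,sn=np.cos(t[2]),np.sin(t[2])
def loc(x,y,z): return np.array([t[0]+c*x-sn*y,t[1]+sn*x+c*y,z])
tgt=loc(.0705,-.031,.16); M=R.from_quat(s['tool_rot']).as_matrix()
print('tgt',tgt,'shift',M.T@(tgt-s['eef_pos']),'yaw err turn',np.degrees(t[2]-np.pi/2),np.degrees(np.arctan2(M[1,2],M[0,2])))
E
python3 fit2.py
```

```text
[ 0.50756953 -0.05856579  0.45398306] 26.01131343084483
[[-1.16 -0.32]
 [ 0.32  0.03]
 [-0.36 -0.71]
 [ 1.96  0.06]
 [-0.51 -0.24]
 [ 0.9  -0.02]
 [-0.5   0.68]
 [-0.75  0.68]]
key [ 0.59721972 -0.08380653  0.052     ]
tgt [ 0.58452342 -0.05550805  0.16      ] shift [ 0.17339921  0.03318348 -0.01354139] yaw err turn -63.98868656915517 -62.70947893484124
```

>>> apply_moves(steps=[[0.44, 0, 0.011, -0.0045, 0.02], [0.44, 0, 0.011, -0.0045, 0], [0.44, 0, 0.011, -0.0045, 0], [0.44, 0.03, 0, 0, 0], [0.44, 0.03, 0, 0, 0], [0.44, 0.03, 0, 0, 0], [0.44, 0.03, 0, 0, 0], [0.44, 0.03, 0, 0, 0], [0.44, 0.015, 0, 0, 0], [0.44, 0, 0, 0, 0]])

```text
clock: 4.37
eef_pos: [0.5824, -0.0546, 0.1634]
tool_rot: [0.371, 0.605, -0.373, 0.598]
ft_force: [-0.5, -0.1, -0.8]
width: 0.558
```

```bash
python3 - <<'E'
from h import *
s=state(); print(s['clock'],s['eef_pos'],s['width'],s['ft_force'],s['q'])
im=grab_frame('wrist'); import pickle; pickle.dump(s,open('s2.pkl','wb'))
cv2.imwrite('pics/w2.png',im[:,:,::-1])
im=grab_frame('scene')[120:260,160:350]
cv2.imwrite('pics/sc2.png',cv2.resize(im[:,:,::-1],None,fx=4,fy=4,interpolation=cv2.INTER_CUBIC))
E
python3 plan.py | tail -4
```

```text
4.3667 [ 0.58238356 -0.05462903  0.16335133] 0.5579827471919264 [-0.47271046 -0.05056845 -0.78586314] [-2.20731663e-01  9.03886266e-02  1.81820337e+00  2.83653702e-05
  1.24263032e+00  8.86260697e-01]
toolz yaw -63.46125757282702 tool y yaw 26.538772591276246
yaw tgt 116.00000000000001 turn about world z 179.46125757282704 -> tool x turn -3.1321898244154394 q6 0.8865832361737017
yaw tgt -64.0 turn about world z -0.538742427172976 -> tool x turn 0.0094028291743542 q6 0.8865832361737017
shift tool [-0.16129131 -0.07829695  0.01069782]
```

View pics/w2.png

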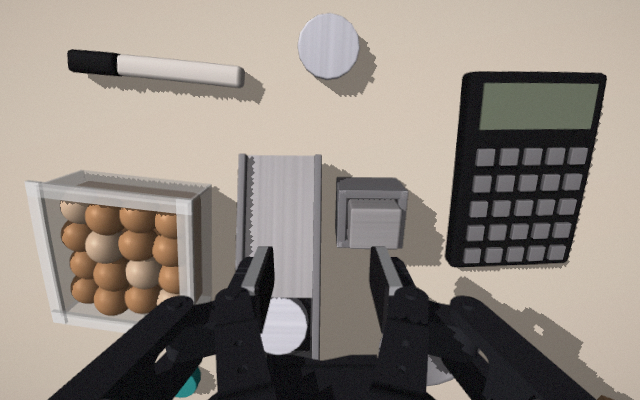

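View pics/sc2.png

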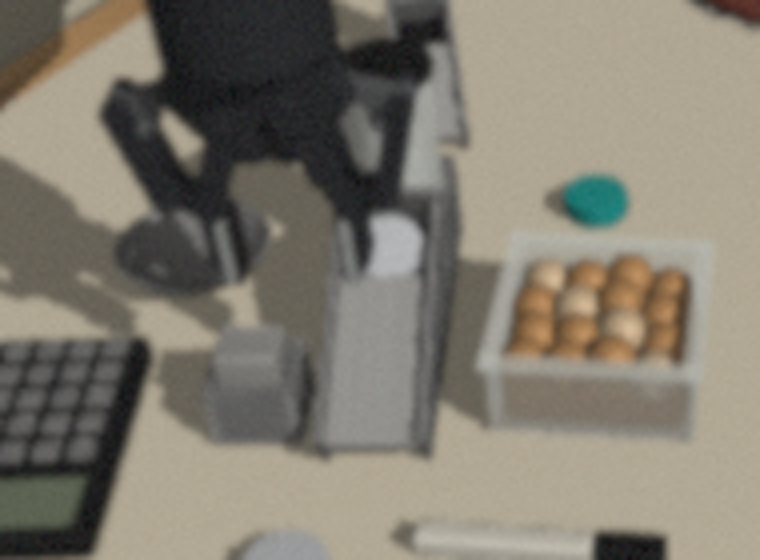

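```bash
python3 - <<'E'
from h import *
import pickle
s=pickle.load(open('s2.pkl','rb')); C=cam('wrist',s); M=R.from_quat(s['tool_rot']).as_matrix()
for x in (.066,.073):
  for z in(-.038,-.031,-.024,.024,.038):
    for y in(-.011,.011):
      print(x,y,z,proj(C,s['eef_pos']+M@[x,y,z])[0].round(1))
a=cv2.imread('pics/w2.png')[140:360,210:430]
cv2.imwrite('pics/w2c.png',cv2.resize(a,None,fx=2.7,fy=2.7,interpolation=cv2.INTER_CUBIC))
E
```

```text
0.066 -0.011 -0.038 [244.9 287.1]
0.066 0.011 -0.038 [241.3 247.4]
0.066 -0.011 -0.031 [258.8 287.3]
0.066 0.011 -0.031 [255.9 247.5]
0.066 -0.011 -0.024 [272.9 287.4]
0.066 0.011 -0.024 [270.6 247.6]
0.066 -0.011 0.024 [369.4 287.6]
0.066 0.011 0.024 [371.8 247.8]
0.066 -0.011 0.038 [397.3 287.5]
0.066 0.011 0.038 [401.1 247.8]
0.073 -0.011 -0.038 [247.9 279.5]
0.073 0.011 -0.038 [244.6 241. ]
0.073 -0.011 -0.031 [261.3 279.6]
0.073 0.011 -0.031 [258.7 241.1]
0.073 -0.011 -0.024 [274.8 279.7]
0.073 0.011 -0.024 [272.7 241.2]
0.073 -0.011 0.024 [367.5 279.9]
0.073 0.011 0.024 [369.7 241.4]
0.073 -0.011 0.038 [394.3 279.8]
0.073 0.011 0.038 [397.8 241.4]
```

View pics/w2c.png

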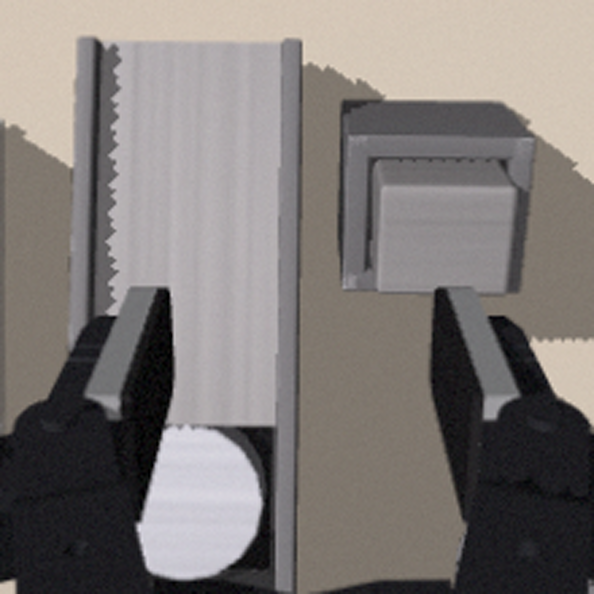

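```bash
python3 - <<'E'
from h import *
import pickle
s=pickle.load(open('s2.pkl','rb')); C=cam('wrist',s); M=R.from_quat(s['tool_rot']).as_matrix()
px=np.array([[378,182],[519,182],[375,292],[515,292]])/2.7+[210,140]
P=onz(C,px,[.052]*4); print(P, P.mean(0)); print(np.linalg.norm(P[0]-P[1]),np.linalg.norm(P[0]-P[2]))
print('key in tool',M.T@(P.mean(0)-s['eef_pos']))
# chute wall tops centre lines at end z .024 ; 
px=np.array([[77,38],[300,40]])/2.7+[210,140]
Q=onz(C,px,[.024]*2); print('chute end in tool',(Q-s['eef_pos'])@M, np.linalg.norm(Q[0]-Q[1]))
E
```

```text
[[ 0.60282835 -0.06304632  0.052     ]
 [ 0.61711587 -0.0913394   0.052     ]
 [ 0.57838225 -0.07545218  0.052     ]
 [ 0.59316709 -0.10488572  0.052     ]] [ 0.59787339 -0.0836809   0.052     ]
0.03169593053073762 0.02741381262986544
key in tool [0.11113871 0.00168533 0.03359185]
chute end in tool [[ 0.13937637  0.0428353  -0.05522605]
 [ 0.13904352  0.04238557 -0.00020011]] 0.05502878644855379
```

>>> apply_moves(steps=[[0.36, 0, 0.003, 0.003, 0.009], [0.36, 0.01, 0, 0, 0], [0.36, 0.01, 0, 0, 0], [0.36, 0.01, 0, 0, 0], [0.36, 0.006, 0, 0, 0], [0.36, 0, 0, 0, 0], [0.36, 0, 0, 0, 0]])

```text
clock: 5.05
eef_pos: [0.5884, -0.0571, 0.1319]
tool_rot: [0.375, 0.6, -0.375, 0.599]
ft_force: [-0.3, -0.1, -0.5]
width: 0.645
```

```bash
python3 - <<'E'
from h import *
s=state(); print(s['clock'],s['eef_pos'],s['width'],s['ft_force'])
im=grab_frame('wrist'); import pickle; pickle.dump(s,open('s3.pkl','wb'))
cv2.imwrite('pics/w3.png',im[:,:,::-1])
im=grab_frame('scene')[120:260,160:350]
cv2.imwrite('pics/sc3.png',cv2.resize(im[:,:,::-1],None,fx=4,fy=4,interpolation=cv2.INTER_CUBIC))
E
python3 plan.py | sed -n 4p
```

```text
5.05 [ 0.58838644 -0.05711932  0.13188949] 0.6452639323715368 [-0.32336196 -0.12617809 -0.51671577]
toolz yaw -64.05747243831085 tool y yaw 25.94253116721425
```

View pics/w3.png

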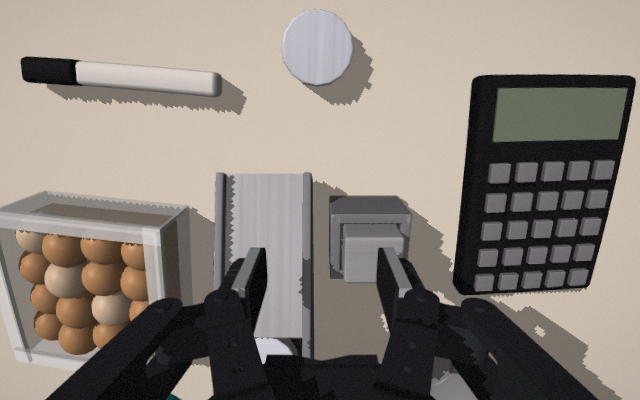

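View pics/sc3.png

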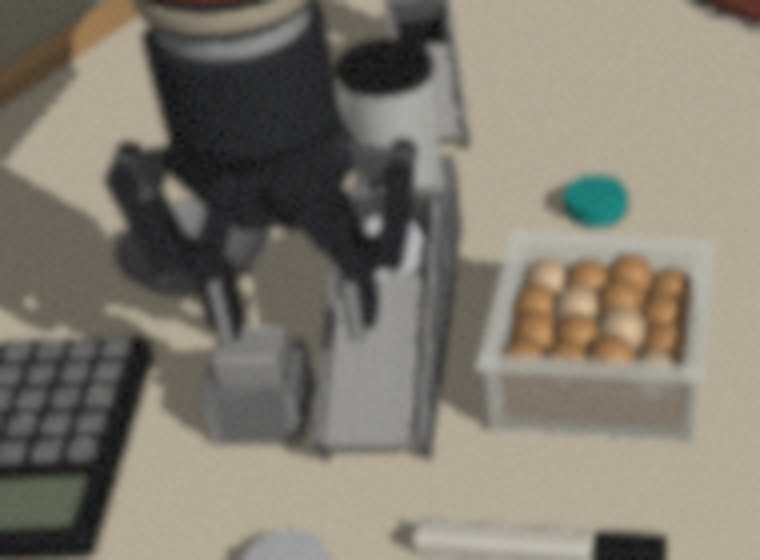

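```bash
python3 - <<'E'
import cv2
a=cv2.imread('pics/w3.png')[160:310,200:420]
cv2.imwrite('pics/w3c.png',cv2.resize(a,None,fx=3.6,fy=3.6,interpolation=cv2.INTER_CUBIC))
E
```

```text
(no output)
```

View pics/w3c.png

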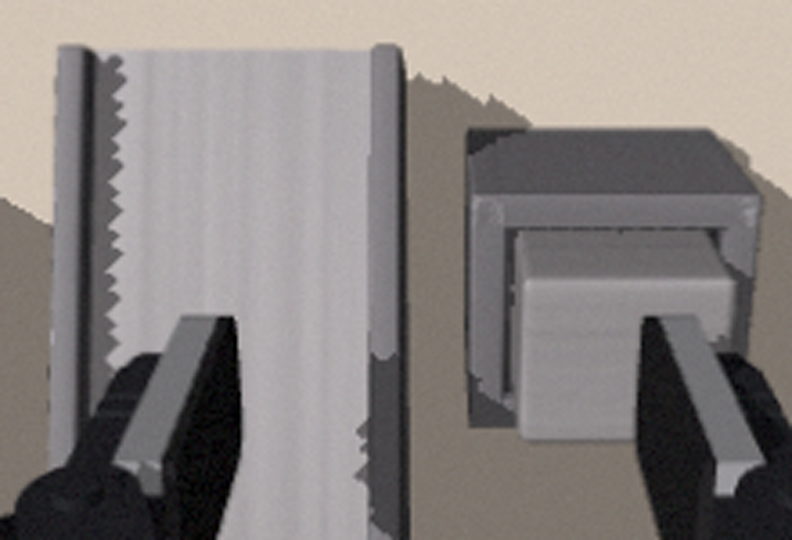

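```bash
python3 - <<'E'
from h import *
import pickle
s=pickle.load(open('s3.pkl','rb')); C=cam('wrist',s); M=R.from_quat(s['tool_rot']).as_matrix()
f=lambda p,z:((onz(C,np.array(p)/3.6+[200,160],[z]*len(p))-s['eef_pos'])@M).round(4)
k=f([[525,280],[735,280],[520,438],[730,438]],.052);print(k,k.mean(0))
print('end',f([[57,46],[402,46]],.024))
for x in(.064,.066,.068): print(x,((proj(C,s['eef_pos']+np.array([[x,.011,-.0345],[x,.011,-.0275],[x,.011,.0275],[x,.011,.0345]])@M.T)-[200,160])*3.6).round(0).tolist())
E
```

```text
[[ 0.0799  0.0098  0.0127]
 [ 0.0798  0.0098  0.043 ]
 [ 0.0799 -0.0165  0.0127]
 [ 0.0799 -0.0166  0.0446]] [ 0.079875 -0.003375  0.02825 ]
end [[ 0.1079  0.0375 -0.0609]
 [ 0.1078  0.0375 -0.0056]]
0.064 [[172.0, 322.0], [225.0, 322.0], [648.0, 323.0], [701.0, 323.0]]
0.066 [[175.0, 315.0], [228.0, 315.0], [645.0, 316.0], [698.0, 316.0]]
0.068 [[178.0, 308.0], [230.0, 308.0], [642.0, 309.0], [695.0, 309.0]]
```

>>> apply_moves(steps=[[0.36, 0, -0.001, -0.0025, 0], [0.36, 0.004, 0, 0, 0], [0.36, 0.004, 0, 0, 0], [0.36, 0, 0, 0, 0], [0.36, 0, 0, 0, 0]])

```text
clock: 5.57
eef_pos: [0.5866, -0.0553, 0.1244]
tool_rot: [0.375, 0.6, -0.375, 0.599]
ft_force: [0.3, 0.3, 0.5]
width: 0.641
```

```bash
python3 - <<'E'
from h import *
s=state(); print(s['clock'],s['eef_pos'],s['width'],s['ft_force'])
im=grab_frame('wrist'); import pickle; pickle.dump(s,open('s4.pkl','wb'))
cv2.imwrite('pics/w4c.png',cv2.resize(im[160:310,200:420,::-1],None,fx=3.6,fy=3.6,interpolation=cv2.INTER_CUBIC))
E
```

```text
5.5667 [ 0.58660661 -0.05533798  0.12436273] 0.6406183941418188 [0.30998918 0.32556647 0.54544886]
```

View pics/w4c.png

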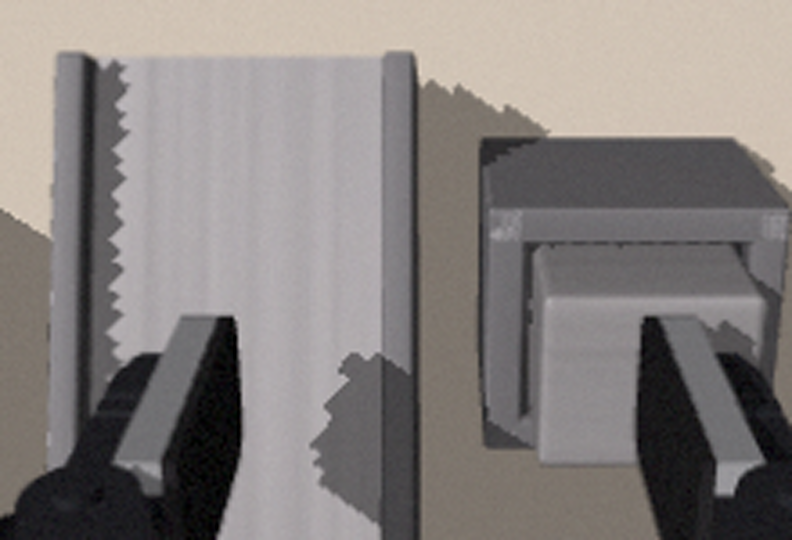

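>>> apply_moves(steps=[[0.36, 0.003, 0, 0, 0], [0.36, 0.003, 0, 0, 0], [0.36, 0.003, 0, 0, 0], [0.36, 0, 0, 0, 0], [0.36, 0, 0, 0, 0]])

```text
clock: 6.03
eef_pos: [0.5874, -0.0555, 0.1164]
tool_rot: [0.375, 0.599, -0.375, 0.6]
ft_force: [0.3, 0.6, 3.8]
width: 0.639
```

>>> apply_moves(steps=[[0.36, 0.002, 0, 0, 0], [0.36, 0.0015, 0, 0, 0], [0.36, 0, 0, 0, 0]])

```text
clock: 6.28
eef_pos: [0.5873, -0.0555, 0.1126]
tool_rot: [0.375, 0.599, -0.375, 0.6]
ft_force: [-0.2, -0.0, 3.4]
width: 0.638
```

```bash
python3 - <<'E'
from h import *
s=state(); print(s['clock'],s['eef_pos'],s['width'],s['ft_force'])
im=grab_frame('wrist'); import pickle; pickle.dump(s,open('s5.pkl','wb'))
cv2.imwrite('pics/w5c.png',cv2.resize(im[160:310,200:420,::-1],None,fx=3.6,fy=3.6,interpolation=cv2.INTER_CUBIC))
E
```

```text
6.2833 [ 0.58730686 -0.05554452  0.11259268] 0.6384089611455677 [-0.19768068 -0.02519735  3.39128733]
```

View pics/w5c.png

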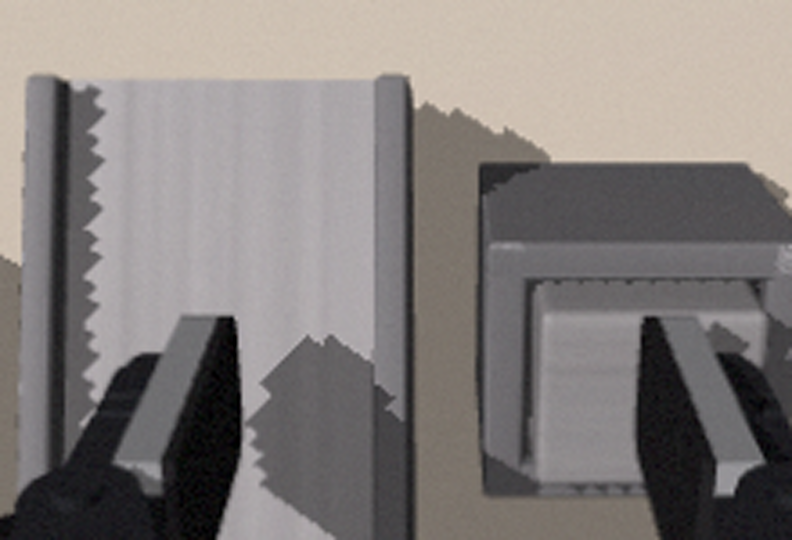

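The key is partly down (about 5 mm) and the chute finger stands inside the channel. I'll press through.

>>> apply_moves(steps=[[0.36, 0.002, 0, 0, 0], [0.36, 0.002, 0, 0, 0], [0.36, 0.0015, 0, 0, 0], [0.36, 0, 0, 0, 0], [0.36, 0, 0, 0, 0]])

```text
clock: 6.75
eef_pos: [0.5876, -0.0556, 0.1102]
tool_rot: [0.375, 0.599, -0.375, 0.6]
ft_force: [-8.9, 2.7, 22.3]
width: 0.638
```

```bash
python3 - <<'E'
from h import *
s=state(); print(s['clock'],s['eef_pos'],s['width'],s['ft_force'])
im=grab_frame('wrist'); import pickle; pickle.dump(s,open('s6.pkl','wb'))
cv2.imwrite('pics/w6.png',im[:,:,::-1])
im=grab_frame('scene')[120:260,160:350]
cv2.imwrite('pics/sc6.png',cv2.resize(im[:,:,::-1],None,fx=4,fy=4,interpolation=cv2.INTER_CUBIC))
E
```

```text
6.75 [ 0.58762844 -0.05564551  0.11023664] 0.637786359758317 [-8.92494736  2.67148238 22.28138777]
```

View pics/w6.png

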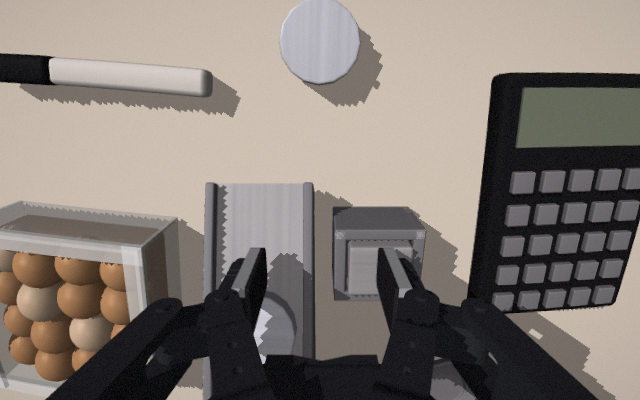

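View pics/sc6.png

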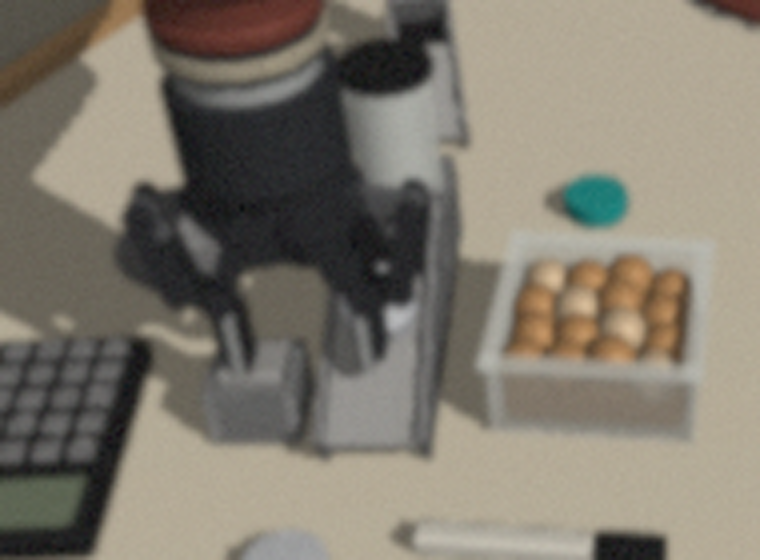

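```bash
python3 - <<'E'
from h import *
import pickle
s=pickle.load(open('s6.pkl','rb')); C=cam('wrist',s)
t=[.50757,-.05857,np.radians(26)];c,sn=np.cos(t[2]),np.sin(t[2])
a=cv2.imread('pics/w6.png')[220:360,200:430]
cv2.imwrite('pics/w6c.png',cv2.resize(a,None,fx=3.4,fy=3.4,interpolation=cv2.INTER_CUBIC))
# TCP in dispenser frame
d=s['eef_pos'][:2]-t[:2]; print('tcp local',c*d[0]+sn*d[1],-sn*d[0]+c*d[1])
th=np.radians(22)
for xc in (.035,.04,.045,.05):
  ctr=np.array([xc,0,.062-np.tan(th)*xc+.007/np.cos(th)])  # approx
  top=ctr+np.array([np.sin(th),0,np.cos(th)])*.007
  pts=np.array([top,top+np.array([np.cos(th),0,-np.sin(th)])*.02,top+[0,-.02,0]])
  w=np.c_[t[0]+c*pts[:,0]-sn*pts[:,1],t[1]+sn*pts[:,0]+c*pts[:,1],pts[:,2]]
  print(xc,((proj(C,w)-[200,220])*3.4).round(0).tolist())
E
```

```text
tcp local 0.07323806202622803 -0.03246679465439623
0.035 [[178.0, 451.0], [179.0, 307.0], [322.0, 453.0]]
0.04 [[179.0, 412.0], [179.0, 269.0], [322.0, 414.0]]
0.045 [[179.0, 374.0], [180.0, 230.0], [322.0, 375.0]]
0.05 [[179.0, 335.0], [180.0, 191.0], [322.0, 336.0]]
```

View pics/w6c.png

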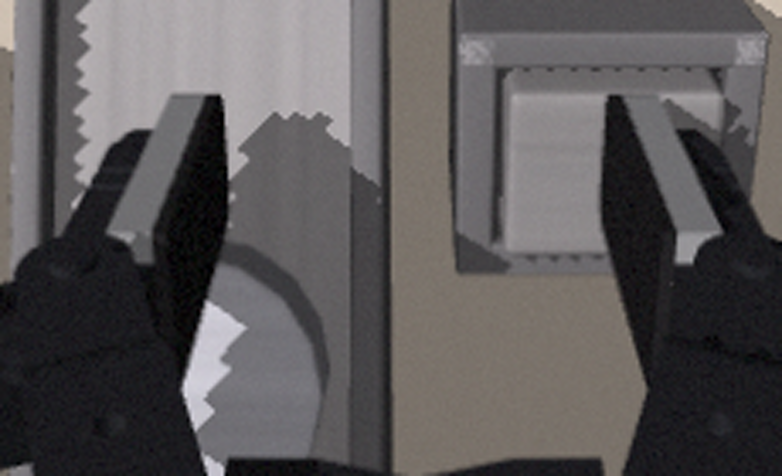

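The token is out on the chute. Its leading edge (crop row 265, so token centre at about x 41 mm) lies against the chute finger's uphill edge (x about 62 mm), and the key is fully down. I'll ease the excess push slightly and hold to check it's at rest.

>>> apply_moves(steps=[[0.36, -0.0005, 0, 0, 0], [0.36, -0.0005, 0, 0, 0], [0.36, 0, 0, 0, 0], [0.36, 0, 0, 0, 0], [0.36, 0, 0, 0, 0], [0.36, 0, 0, 0, 0], [0.36, 0, 0, 0, 0], [0.36, 0, 0, 0, 0]])

```text
clock: 7.52
eef_pos: [0.5875, -0.0556, 0.1104]
tool_rot: [0.375, 0.599, -0.375, 0.6]
ft_force: [-5.1, 1.4, 17.0]
width: 0.639
```

```bash
python3 - <<'E'
from h import *
s=state(); print(s['clock'],s['eef_pos'],s['width'],s['ft_force'])
im=grab_frame('wrist')
cv2.imwrite('pics/w7c.png',cv2.resize(im[220:360,200:430,::-1],None,fx=3.4,fy=3.4,interpolation=cv2.INTER_CUBIC))
a=cv2.imread('pics/w6.png')[220:360,200:430].astype(int); d=np.abs(a-im[220:360,200:430,::-1]).max(2); print((d>25).sum())
E
```

```text
7.5167 [ 0.58753326 -0.05556753  0.11037621] 0.6389254036038424 [-5.14835877  1.38916665 16.99717464]
186
```

View pics/w7c.png

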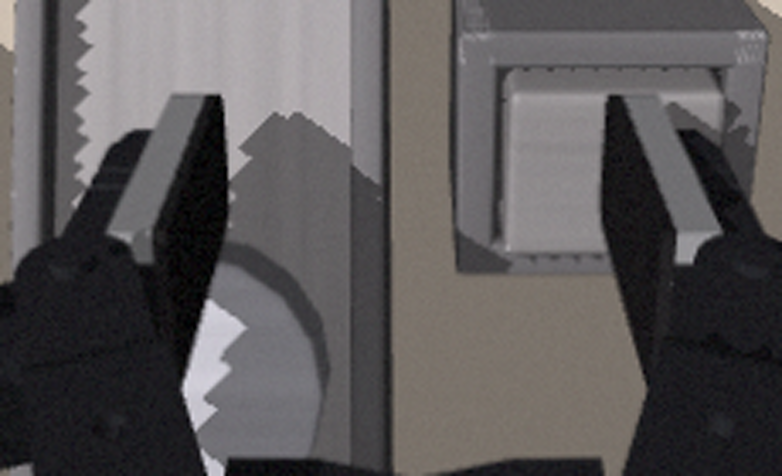

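```bash
python3 - <<'E'
from h import *
s=state(); C=cam('wrist',s); M=R.from_quat(s['tool_rot']).as_matrix()
px=np.array([[512,93],[722,93],[505,250]])/3.4+[200,220]
for z in(.052,.047,.042):
  P=onz(C,px,[z]*3); print(z,np.linalg.norm(P[0]-P[1]),np.linalg.norm(P[0]-P[2]),P[:2].mean(0))
t=[.50757,-.05857,np.radians(26)];c,sn=np.cos(t[2]),np.sin(t[2])
print('far edge exp',t[0]+c*.0835+sn*.062,t[1]+sn*.0835-c*.062)
E
```

```text
0.052 0.027812147250620995 0.024233655969940655 [ 0.61293274 -0.07336564  0.052     ]
0.047 0.0289014857591085 0.025182833119464974 [ 0.61114077 -0.07541822  0.047     ]
0.042 0.02999082426759604 0.026132010268989203 [ 0.6093488 -0.0774708  0.042    ]
far edge exp 0.6097983139669032 -0.07769124011366038
```

The key's visible size and its far-edge position both put its top at about 42 mm, so it is fully down. The token hasn't moved. Handing in.

```bash
python3 - <<'E'
from h import *
print(r.hand_in()); s=state(); print(s['clock'],s['eef_pos'],s['ft_force'])
im=grab_frame('wrist'); cv2.imwrite('pics/w8.png',im[:,:,::-1])
a=cv2.imread('pics/w6.png').astype(int); print((np.abs(a-im[:,:,::-1]).max(2)>25).sum())
E
```

```text
the job is handed in; nothing more can be done
None
the job is handed in; nothing more can be done
```

I pressed the key of the larger dispenser with one fingertip. The token popped out and came to rest on the chute against the other finger, and I handed the job in at about 7.5 s, still holding both. No verdict was given, and no picture or state could be read after the hand-in.

**Last checks before handing in:**
- **Key:** its top measured about 42 mm above the table, which is fully down. The tool had moved about 9.6 mm down from where I judged it first touched the key.
- **Token:** its centre was about 41 mm down the chute, with its leading edge at the chute finger's uphill edge. Contact is judged from the picture, since nothing measures it directly. The view hardly changed between pictures about 0.8 s apart, so it looked at rest.
- **Bystanders:** the ones visible in the last full pictures (dish partly hidden by the gripper, tub_b out of view) looked undisturbed. I did not re-measure them.

**What was off:**
- **Position fit:** the scene camera's fit of the dispenser was about 8 mm away from the top camera's. I relied on the wrist camera, which agreed with the top camera to about 2–3 mm.
- **Push on the key:** the final push peaked at about 22 N, well above the 5 N the key needs. I eased it to 17 N, and some sideways force remained (about 5 N), probably friction on the key.

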